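# Bring the cart wheel's valve to the top

### The job

The gallery cart's wheel is on the bench stand, waiting to be pumped up: turn it until the valve is at the very top, the stem straight above the hub, and leave the wheel standing still there with the hand clear. Push it round gently by its spokes with the fingers, taking the next spoke whenever one has gone out of reach; do not grip it, keep off the tyre and the valve, and leave the other things on the table where they are.

Things in the scene. Friction and masses are not known exactly. Their poses are not given: they have to be found in the camera images.
- stand: bench wheel stand, fixed: flat base plate 250 x 220 mm (top 12 mm above the table) and one post, 44 mm wide, behind the wheel as the robot sees it, its near face 76 mm behind the spokes' plane; nothing of it but the plate's edge is on the robot's side. Origin on the table below the wheel's middle; x along the axle, away from the robot, y level in the wheel's plane, z up. Place and yaw vary
- wheel: upright grey cast cart wheel, 375 mm across, five straight spokes, black tyre, on a level axle 205 mm above the table. Origin: hub centre, in the spokes' plane; x is the axle, away from the robot; z points from hub to valve (straight up when the job is done). Starts with the valve 125 to 180 degrees from the top, either side. Balanced, no end stops; windows between spokes open right through
- hub (a point): hub centre. The hub is 46 mm in diameter and 30 mm long; its axle nut, 18 mm across, ends 22 mm in front of the spokes' plane (robot's side). The bearing drags with about 0.3 N m, some 3 N at 100 mm from the axle, so the wheel stops almost at once when let go. Only the axle stands within 50 mm behind the spokes, and a small truing feeler lower than 40 mm above the table
- spoke_mid (a point): point on the spoke opposite the valve, 90 mm from the axle, in the middle of the bar. The five spokes stand 36, 108, 180, 252 and 324 degrees from the valve, so with the valve up one points straight down. Each is a bar 18 mm wide in the wheel's plane and 14 mm deep along the axle, from the hub to the rim; the rim's inside is 144 mm from the axle, the rim 26 mm wide
- tyre: the black rubber tyre on the wheel's rim, from 151 to 188 mm from the axle, 36 mm wide; origin and axes as wheel
- valve: the brass valve stem, 11 mm thick with a 17 mm steel lock nut at the rim, in the middle of one window, pointing from the rim towards the hub (from 144 to 101 mm from the axle); origin and axes as wheel
- valve_tip (a point): inner end of the valve stem, 101 mm from the axle on the line from the hub to the valve
- big_bottle: white plastic bottle with screw cap, 72 mm in diameter, 175 mm tall; bystander, standing loose; origin under its centre, on the table
- small_bottle: small white plastic bottle, 38 mm in diameter, 72 mm tall; bystander, standing loose; origin under its centre, on the table
- dark_stone: dark rounded pebble, 64 mm across, 26 mm high; bystander, standing loose; origin under its centre, on the table
- pale_stone: pale rounded pebble, 52 mm across, 30 mm high; bystander, standing loose; origin under its centre, on the table
- tyre_lever: black plastic tyre lever lying flat, 123 mm long, 20 mm wide, 8 mm high; bystander, standing loose; origin under its centre, on the table
- cleat: aluminium boat cleat lying as a paperweight, 165 mm long, 48 mm high; bystander, standing loose; origin under its centre, on the table
- cork_block: upright cork cylinder, 42 mm in diameter, 48 mm tall; bystander, standing loose; origin under its centre, on the table

How it is judged:
At the end, for the whole second after the job is handed in: the valve is straight above the hub within 0.09 rad (5 degrees), the wheel at rest (below 0.05 rad/s), and every loose thing on the table within 20 mm of where it was (angle between wheel's own z axis and vertical below 0.09 rad and angular speed of wheel below 0.05 rad/s and not (distance of big_bottle from where it was at the start of the episode above 0.02 m) and not (distance of small_bottle from where it was at the start of the episode above 0.02 m) and not (distance of dark_stone from where it was at the start of the episode above 0.02 m) and not (distance of pale_stone from where it was at the start of the episode above 0.02 m) and not (distance of tyre_lever from where it was at the start of the episode above 0.02 m) and not (distance of cleat from where it was at the start of the episode above 0.02 m) and not (distance of cork_block from where it was at the start of the episode above 0.02 m)); the robot touches nothing.
It fails at once if the tyre is pushed (more than 2 N) (contact force between any of the fingers, the arm and tyre above 2 N).
It fails at once if the valve stem is pushed (more than 1 N) (contact force between any of the fingers, the arm and valve above 1 N).
It fails at once if the wheel is gripped or shoved hard (more than 30 N on it) (contact force between any of the fingers, the arm and wheel above 30 N).
It fails at once if a bystander is knocked, carried or lifted (moved more than 20 mm) (distance of any of big_bottle, small_bottle, dark_stone, pale_stone, tyre_lever, cleat, cork_block from where it was at the start of the episode above 0.02 m).
It also fails if it takes over 54 s, if anything falls off the work surface, if the arm or the gripper's body presses on something with over 40 N, if the wrist force passes 120 N, or if a joint passes its speed limit or range.

### The arm

A 6-joint arm with a two-finger parallel gripper is mounted at the origin on the work surface. World frame = base frame: x ahead of the robot, y to its left, z up, the work surface at z = 0. Lengths are in m, angles in rad, forces in N, time in s.
With the tool pointing down it reaches from about 0.35 to 0.975 m from the base axis. Payload 4.9 kg.
Tool frame: the origin (TCP) lies between the finger pads; the fingertips stand 17 mm ahead of it and the grasp point (between the pads) lies 2 mm behind it; z points along the fingers, y is the direction in which the jaws open and shut (so a half turn about z gives the same grasp; the last joint's range is limited). The gripper opens to 85 mm and grips with 20 to 120 N. Pads are 22 mm wide; open, the fingers measure 114 mm over their backs; the gripper's body (76 mm by 85 mm) begins 54 mm behind the grasp point. The pads swing forward as they close: fully open they stand 13 mm farther back than shut.
Start: joints at [1.189, 0.053, 1.613, -0, 1.476, -0.119], TCP at [0.162, 0.604, 0.248] pointing down, gripper open.
Joint ranges: [-3.01, 3.01], [-1.01, 2.22], [0.06, 2.58], [-1.02, 4.17], [0.09, 2.62], [-3.14, 3.14]. Speed limits (rad/s): [2.57, 2.57, 3.14, 3.14, 3.14, 3.14].

### API

Orientations are given as a unit quaternion [w, x, y, z].
In Python, from plant import state, grab_frame, camera_model, job_done, find_in, silhouettes, landmark_of gives the robot as it stands.
- The arm moves only by the shell command python3 -m crank 'ROWS'. ROWS is JSON, a list of rows, each an object with "angular": the turn, a rotation vector about the tool's x, y, z each as a share of 5 degrees, from -1 to 1, a list of three; "delta_pos": the shift along the tool's x, y, z each as a share of 3 cm, from -1 to 1, a list of three; "gripper": the opening, from 0 (shut) to 1 (fully open). In form: [{"angular": [ax, ay, az], "delta_pos": [tx, ty, tz], "gripper": gripper}, ...]. A call has 1 to 12 rows; each row shifts and turns the commanded pose from where the row before left it, along the tool's axes as they then stand; what a row does not reach is not made up. A row lasts 1/8 s, in which the tool goes at most 62.5 mm and 10.7 degrees, less where a joint would pass 70% of its speed; a pose out of reach is approached as far as the arm can. A call with a number of a shift or a turn outside -1 to 1 is refused whole. A call with a gripper value outside its range is refused whole. The fingers move at their own pace and stop on an object; the grip force is fixed at half the most. Time passes only in rows, so rows that do not move let the fingers close. It gives the time, the measured TCP pose, the force and the opening at its end, in the units of the state.
- state(): the state, without advancing time (a new reading comes with each control period).
- grab_frame(name): name is "scene" or "top" or "wrist"; returns the picture (400x640x3 uint8, red, green, blue); there is no depth.
- camera_model(name): a dict with "camera_matrix" (3x3 intrinsics, pixels), "rvec" (rotation vector, rad) and "tvec" (3), from world to camera coordinates, as OpenCV has them; the wrist camera has in their place "mount" (4x4, takes a point from camera to tool coordinates, whose origin is the TCP and whose axes are the flange's). Camera axes: x right, y down, z forward; pixel columns grow to the right and rows downward; lengths in m; the calibration is good to about 2 mm. A picture is of the moment at which its call begins: read the wrist's pose just before it. camera_model takes no time and is no camera call.
- job_done(): hands the job in, once; it reports no verdict.
Trained networks look in the newest picture that a camera, given by its name, has taken for a name from the list of things; names that differ only in an ending like _2 or _b are one class to them, and where a whole thing is asked for, a point or a joint stands for the part that bears it (a point fixed in the world has none). Each returns a list of dicts, best first, with "conf" (0 to 1); they miss things now and then, are a little off and sometimes report something else, mostly with a low value. They report only what shows in the picture. A call takes as long as a camera call.
- find_in(camera, target): "bbox" ([left, top, right, bottom] in pixels, round what is visible of it).
- silhouettes(camera, target): "mask" (400x640 bool, what is visible of it) and "bbox" ([left, top, right, bottom] in pixels, round what is visible of it).
- landmark_of(camera, target): "pixel" ([column, row] in pixels: a listed point, or the origin of a listed thing).
The state is a dict: "time": time; "joint_pos": joint angles; "joint_vel": joint speeds; "joint_efforts": joint torques, N m; "tool_pos": TCP position; "tool_rot": TCP orientation; "contact_force": force on the tool from outside, world axes, zero at the start; "ft_torque": the same for the moment, N m; "gripper_width": opening from 0.0 (shut) to 1.0 (fully open).
Only numpy, scipy, OpenCV 4.12 (cv2) and the standard library are available. Lean on these libraries where they do the work, as an engineer would, in place of code of your own. Each camera call takes 0.05 s, during which the arm holds its last target.

## Working session

There is one attempt and no reset: what is moved stays moved. The work goes in short steps, Python scripts to look and compute and a shell command to move; the robot and the scene stay as the last step left them, time stands still between calls to the robot, and variables do not carry over. Pictures are saved under pics/ and viewed, and the job is handed in when it is done.

```bash
ls; mkdir -p pics; python3 - <<'E'
from plant import *
import cv2
print(state())
for n in ("scene","top","wrist"):
    f=grab_frame(n); cv2.imwrite(f"pics/{n}0.png",f[:,:,::-1])
    print(n,camera_model(n))
    for t in ("hub","spoke_mid","valve_tip"):
        print(t,[(round(d['conf'],2),[round(float(v)) for v in d['pixel']]) for d in landmark_of(n,t)][:5])
print(state()['time'])
E
```

```text
pics
{'time': 0.0, 'joint_pos': array([ 1.18903493e+00,  5.33625132e-02,  1.61429524e+00,  7.78464804e-06,
        1.47598209e+00, -1.19017229e-01]), 'joint_vel': array([ 0.00121771, -0.00176565, -0.00108055, -0.0007122 , -0.00086224,
        0.00092561]), 'joint_efforts': array([-2.03706964e-03, -3.93680155e+01, -3.70176351e+01, -2.12363634e-04,
        7.12972018e-03, -1.94181627e-05]), 'tool_pos': array([0.16212114, 0.6030027 , 0.24705873]), 'tool_rot': array([-2.57381193e-04,  1.30994825e-01,  9.91382524e-01, -9.90715253e-04]), 'contact_force': array([-0.44635261,  0.13627814, -0.76693506]), 'ft_torque': array([0.01693784, 0.00320937, 0.05846995]), 'gripper_width': 0.999297084546065}
scene {'camera_matrix': array([[461.82504978,   0.        , 314.87405123],
       [  0.        , 461.82504978, 197.04165388],
       [  0.        ,   0.        ,   1.        ]]), 'rvec': array([ 2.21259059,  1.5169375 , -0.42291717]), 'tvec': array([-0.23043208, -0.38259715,  1.60799214])}
hub [(0.72, [363, 209])]
spoke_mid [(0.84, [390, 188])]
valve_tip [(0.65, [332, 226])]
top {'camera_matrix': arr
[... 216 characters left out ...]
array([0.06246197, 0.64490406, 1.27482146])}
hub [(0.93, [288, 176]), (0.46, [287, 177])]
spoke_mid []
valve_tip [(0.56, [318, 181])]
wrist {'camera_matrix': array([[346.94468114,   0.        , 322.27959946],
       [  0.        , 346.94468114, 200.8634889 ],
       [  0.        ,   0.        ,   1.        ]]), 'mount': array([[ 2.18366523e-04, -9.49911149e-01, -3.12520016e-01,
         8.06069055e-02],
       [ 9.99999960e-01,  2.63085140e-04, -1.00924716e-04,
        -1.21289611e-04],
       [ 1.78088885e-04, -3.12519982e-01,  9.49911169e-01,
        -1.24650202e-01],
       [ 0.00000000e+00,  0.00000000e+00,  0.00000000e+00,
         1.00000000e+00]])}
hub []
spoke_mid []
valve_tip []
0.6
```

View pics/scene0.png

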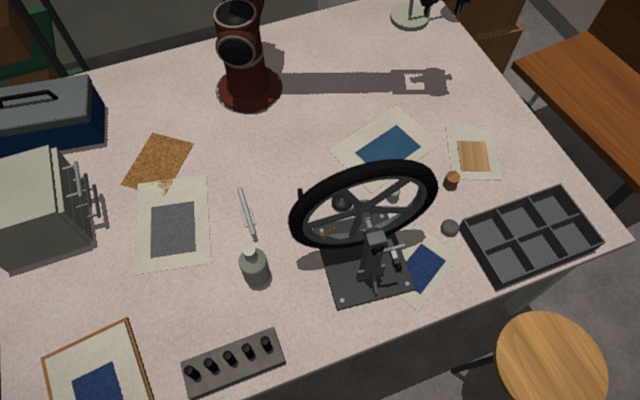

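View pics/top0.png

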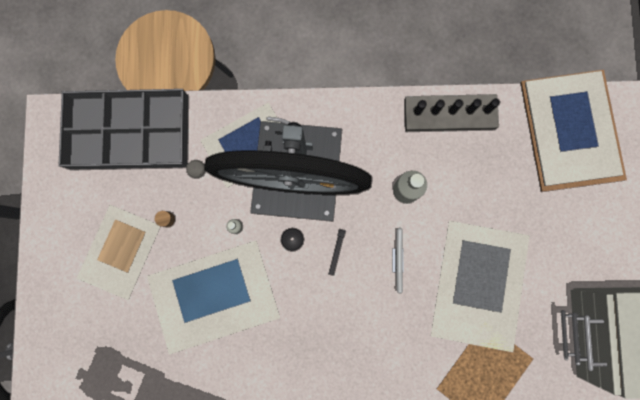

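View pics/wrist0.png

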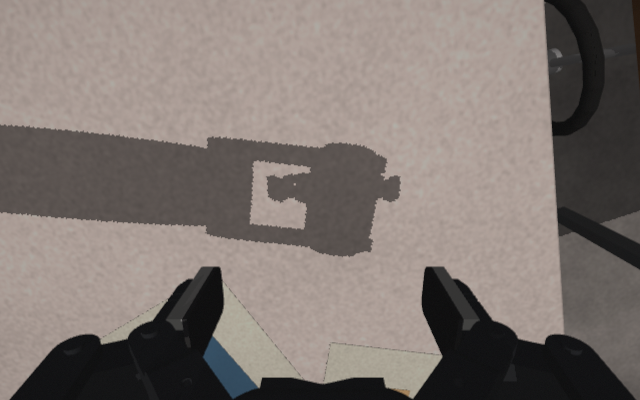

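```bash
cat > h.py <<'E'
import numpy as np, cv2
from scipy.optimize import least_squares
from scipy.spatial.transform import Rotation as R
from plant import *
def cam(n):
    c=camera_model(n)
    if 'rvec' in c: return c['camera_matrix'],R.from_rotvec(c['rvec']).as_matrix(),np.array(c['tvec'])
    s=state(); q=s['tool_rot']; Rt=R.from_quat([q[1],q[2],q[3],q[0]]).as_matrix()
    M=c['mount']; Rw=Rt@M[:3,:3]; p=Rt@M[:3,3]+s['tool_pos']
    return c['camera_matrix'],Rw.T,-Rw.T@p
def proj(C,P):
    K,r,t=C; X=np.atleast_2d(P)@r.T+t; u=X@K.T; return u[:,:2]/u[:,2:]
# wheel dir at angle a from valve; theta: wheel angle, valve at theta from top toward +y'
def wp(p,r,a=0,dx=0):
    x,y,yaw,th=p; ax=np.array([np.cos(yaw),np.sin(yaw),0]); yy=np.array([-np.sin(yaw),np.cos(yaw),0])
    return np.array([x,y,.205])+dx*ax+r*(np.cos(th+a)*np.array([0,0,1])+np.sin(th+a)*yy)
LM={'hub':(0,0),'spoke_mid':(.09,np.pi),'valve_tip':(.101,0)}
def fit(obs,p0,free=(0,1,2,3)):
    free=list(free)
    def f(q):
        p=np.array(p0,float); p[free]=q
        return np.concatenate([(proj(C,wp(p,*LM[n]))[0]-px)*w for C,n,px,w in obs])
    s=least_squares(f,np.array(p0,float)[free],loss='soft_l1',f_scale=2)
    p=np.array(p0,float); p[free]=s.x; return p,f(s.x),s.cost
E
python3 - <<'E'
from h import *
S=cam('scene');T=cam('top')
obs=[(S,'hub',[363,209],1),(S,'spoke_mid',[390,188],1),(S,'valve_tip',[332,226],1),(T,'hub',[288,176],1),(T,'valve_tip',[318,181],1)]
best=min((fit(obs,[.6,.3,y,t]) for y in(-2,-1,0,1,2,) for t in (-3,-2,2,3)),key=lambda b:b[2])
print(best)
for P in ([0,0,0],[.5,0,0],[.5,.5,0]): print(P,proj(S,P),proj(T,P))
print(-S[1].T@S[2],-T[1].T@T[2])
# table positions of bystanders
for n in ('big_bottle','small_bottle','dark_stone','pale_stone','tyre_lever','cleat','cork_block','stand','hub'):
    for c in ('top','scene'):
        C=cam(c)
        for d in landmark_of(c,n)[:2]:
            r=C[1].T@np.linalg.inv(C[0])@np.array([*d['pixel'],1]); o=-C[1].T@C[2]
            zz=0.205 if n=='hub' else 0
            print(n,c,round(d['conf'],2),np.round(d['pixel']),np.round((o+r*(zz-o[2])/r[2])[:2],3))
print(state()['time'])
E
```

```text
(array([ 0.67978624,  0.11374457, -0.10515828, -2.36622011]), array([-0.47698605, -1.35385254,  0.33471819,  0.15907727,  2.0017774 ,
        1.63037186, -0.23619927, -0.62266704,  1.67946647,  1.7032168 ]), np.float64(6.525129561431364))
[0, 0, 0] [[248.69256635  87.15744374]] [[342.49951073 457.583847  ]]
[0.5, 0, 0] [[297.47693403 203.77409498]] [[338.39609334 255.40363527]]
[0.5, 0.5, 0] [[446.53304187 153.50976865]] [[147.49528422 258.43795776]]
[ 1.15123638 -0.17905057  1.19486984] [0.49515005 0.02408527 1.34134963]
big_bottle top 0.81 [405. 187.] [ 0.675 -0.179]
big_bottle scene 0.71 [257. 278.] [ 0.679 -0.182]
big_bottle scene 0.37 [341. 201.] [0.538 0.124]
small_bottle top 0.45 [233. 228.] [0.577 0.274]
small_bottle scene 0.69 [390. 194.] [0.571 0.271]
dark_stone top 0.55 [292. 241.] [0.54  0.122]
dark_stone scene 0.68 [344. 202.] [0.543 0.131]
pale_stone top 0.64 [195. 172.] [0.726 0.377]
pale_stone scene 0.47 [449. 227.] [0.732 0.38 ]
tyre_lever top 0.67 [337. 255.] [0.501 0.004]
tyre_lever scene 0.44 [390. 191.] [0.558 0.275]
tyre_lever scene 0.41 [300. 206.] [0.509 0.004]
cleat top 0.96 [395. 263.] [ 0.478 -0.145]
cleat scene 0.84 [250. 216.] [ 0.487 -0.144]
cork_block top 0.71 [170. 222.] [0.594 0.441]
stand top 0.9 [294. 185.] [0.686 0.114]
stand scene 0.93 [357. 244.] [0.684 0.113]
hub top 0.93 [288. 176.] [0.679 0.113]
hub top 0.46 [287. 177.] [0.675 0.115]
hub scene 0.72 [363. 209.] [0.683 0.113]
1.5
```

```bash
python3 -m crank '[{"angular":[-0.25,-0.95,0],"delta_pos":[0,0,-1],"gripper":0},{"angular":[-0.25,-0.95,0],"delta_pos":[0,0,-1],"gripper":0},{"angular":[-0.25,-0.95,0],"delta_pos":[0,0,-1],"gripper":0},{"angular":[-0.25,-0.95,0],"delta_pos":[0,0,-1],"gripper":0}]'; python3 -c "
from plant import *;s=state();print(s['joint_pos'].round(3),s['tool_pos'],s['tool_rot'])"
```

```text
time: 2.0
tool_pos: [0.147, 0.6036, 0.3681]
tool_rot: [0.171, 0.129, 0.977, 0.022]
contact_force: [0.6, -0.0, 0.1]
gripper_width: 0.144
[ 1.352 -0.031  1.526 -0.337  1.57   0.032] [0.1469797  0.60358266 0.36812053] [0.17056501 0.12934648 0.97657318 0.02195198]
```

```bash
cat > kin.py <<'E'
from h import *
D=[([1.18903493,.0533625,1.61429524,7.78e-6,1.47598209,-.119017],[.16212114,.6030027,.24705873],[-2.57e-4,.130994825,.991382524,-9.907e-4]),
([ 1.352,-0.031,1.526,-0.337,1.57,0.032],[0.1469797,0.60358266,0.36812053],[0.17056501,0.12934648,0.97657318,0.02195198])]
def rz(a): return R.from_rotvec([0,0,a])
def ry(a): return R.from_rotvec([0,a,0])
def fk(q,k):
    h,s,a,e,f,L,d,g0=k
    r1=rz(q[0]); r2=r1*ry(q[1]); r3=r2*ry(q[2]); r4=r3*rz(q[3]); r5=r4*ry(q[4]); r6=r5*rz(q[5])
    p=r1.apply([s,d,h])+r2.apply([0,0,a])+r3.apply([e,0,f])+r5.apply([0,0,L])
    return p,r6*rz(g0)
def quat(t): return R.from_quat([t[1],t[2],t[3],t[0]])
def err(k,D=D):
    o=[]
    for q,p,t in D:
        P,Q=fk(q,k); o+=list((P-p)); o+=list(.3*(Q.inv()*quat(t)).as_rotvec())
    return np.array(o)
def calib(D):
    prior=np.array([.3,0,.3,0,.5,.25,0,np.pi/2])
    return min((least_squares(lambda k:np.r_[err(k,D),2e-3*(k-prior)],[.3,0,.35,0,.55,.25,0,g]) for g in(0,1.57,3.1,-1.57)),key=lambda s:s.cost)
E
python3 - <<'E'
from kin import *
s=calib(D);print(s.x.round(4),s.cost);print(err(s.x).round(4))
E
```

```text
[ 3.0750e-01 -3.0000e-04  2.8980e-01  2.8700e-02  6.1110e-01  2.6210e-01
  7.4200e-02  1.5707e+00] 4.538756675783055e-08
[ 0.      0.      0.     -0.     -0.      0.      0.     -0.     -0.
 -0.     -0.0001 -0.    ]
```

```bash
cat >> kin.py <<'E'
LO=np.array([-3.01,-1.01,.06,-1.02,.09,-3.14]);HI=np.array([3.01,2.22,2.58,4.17,2.62,3.14])
def ik(p,Q,k,q0):
    f=lambda q:(lambda P:np.r_[P[0]-p,.3*(P[1].inv()*Q).as_rotvec()])(fk(q,k))
    s=least_squares(f,np.clip(q0,LO+1e-3,HI-1e-3),bounds=(LO,HI)); return s.x,np.linalg.norm(s.fun)
def tooldir(zd,roll):
    # tool z along zd; y axis = horizontal-left rotated by roll
    z=np.array(zd,float);z/=np.linalg.norm(z); y=np.cross([0,0,1],z); y/=np.linalg.norm(y); x=np.cross(y,z)
    return R.from_matrix(np.c_[x,y,z])*rz(roll)
def totool(dp,dR=None):
    s=state(); Q=quat(s['tool_rot']); print('delta units',(Q.inv().apply(dp)/.03).round(2), 'len',np.linalg.norm(dp)/.03)
E
python3 - <<'E'
from kin import *
k=calib(D).x
W=[.68,.1137,-.105]
ax=np.array([np.cos(W[2]),np.sin(W[2]),0])
# final wheel poses
for tilt in (0,15,25):
  for roll in (0,np.pi/2,np.pi,-np.pi/2):
    for a in (-50,20,90):
        p=wp([*W,0],.085,np.radians(a))
        zd=ax*np.cos(np.radians(tilt))-np.array([0,0,np.sin(np.radians(tilt))])
        Q=tooldir(zd,roll)
        best=min((ik(p,Q,k,[q1,0.,1.5,q4,.6,q6]) for q1 in(0,.5) for q4 in (1.5,3.1,0) for q6 in (-1.5,1.5)),key=lambda b:b[1])
        print(tilt,round(roll,1),a,best[0].round(2),round(best[1],4))
totool([.27,-.35,.08]);totool([0,-.35,0]);totool([-.1,-.3,0])
E
```

```text
0 0 -50 [ 0.01 -0.39  2.46  3.37  0.51  1.37] 0.0
0 0 20 [ 0.22 -0.29  2.33  3.78  0.56  1.01] 0.0
0 0 90 [0.33 0.03 2.19 3.8  0.76 1.06] 0.0
0 1.6 -50 [ 0.01 -0.39  2.46  3.37  0.51  2.94] 0.0
0 1.6 20 [ 0.22 -0.29  2.33  3.78  0.56  2.58] 0.0
0 1.6 90 [0.33 0.03 2.19 3.8  0.76 2.63] 0.0
0 3.1 -50 [ 0.01 -0.39  2.46  3.37  0.51 -1.77] 0.0
0 3.1 20 [ 0.22 -0.29  2.33  3.78  0.56 -2.14] 0.0
0 3.1 90 [ 0.33  0.03  2.19  3.8   0.76 -2.08] 0.0
0 -1.6 -50 [ 0.01 -0.39  2.46  3.37  0.51 -0.2 ] 0.0
0 -1.6 20 [ 0.22 -0.29  2.33  3.78  0.56 -0.56] 0.0
0 -1.6 90 [ 0.33  0.03  2.19  3.8   0.76 -0.51] 0.0
15 0 -50 [ 0.   -0.52  2.43  4.08  0.13  0.67] 0.0
15 0 20 [ 0.18 -0.38  2.32  4.17  0.29  0.62] 0.0219
15 0 90 [ 0.31 -0.11  2.2   4.17  0.46  0.7 ] 0.0066
15 1.6 -50 [ 0.   -0.52  2.43  4.08  0.13  2.24] 0.0
15 1.6 20 [ 0.18 -0.38  2.32  4.17  0.29  2.19] 0.0219
15 1.6 90 [ 0.31 -0.11  2.2   4.17  0.46  2.27] 0.0066
15 3.1 -50 [ 0.   -0.52  2.43  4.08  0.13 -2.47] 0.0
15 3.1 20 [ 0.18 -0.38  2.32  4.17  0.29 -2.52] 0.0219
15 3.1 90 [ 0.31 -0.11  2.2   4.17  0.46 -2.44] 0.0066
15 -1.6 -50 [ 0.
[... 270 characters left out ...]
1  2.14 -1.02  0.34 -0.38] 0.0308
25 1.6 -50 [-0.   -0.52  2.36 -0.5   0.2   0.54] 0.0
25 1.6 20 [ 0.2  -0.4   2.22 -0.95  0.34  1.05] 0.0
25 1.6 90 [ 0.27 -0.21  2.14 -1.02  0.34  1.19] 0.0308
25 3.1 -50 [-0.   -0.52  2.36 -0.5   0.2   2.11] 0.0
25 3.1 20 [ 0.2  -0.4   2.22 -0.95  0.34  2.62] 0.0
25 3.1 90 [ 0.27 -0.21  2.14 -1.02  0.34  2.76] 0.0308
25 -1.6 -50 [-0.   -0.52  2.36 -0.5   0.2  -2.6 ] 0.0
25 -1.6 20 [ 0.2  -0.4   2.22 -0.95  0.34 -2.09] 0.0
25 -1.6 90 [ 0.27 -0.21  2.14 -1.02  0.34 -1.96] 0.0308
delta units [-12.08  -8.83   0.55] len 14.974051630144135
delta units [-3.030e+00 -1.127e+01  1.000e-02] len 11.666666666666666
delta units [  0.43 -10.47  -1.12] len 10.5409255338946
```

```bash
cat > plan.py <<'E'
from kin import *
from scipy.spatial.transform import Slerp
def sim(wps,q,k,n=8):
    for (p0,Q0),(p1,Q1) in zip(wps,wps[1:]):
        S=Slerp([0,1],R.concatenate([Q0,Q1]))
        print('--- rot deg',round(np.degrees((Q0.inv()*Q1).magnitude())))
        for t in np.linspace(0,1,n+1)[1:]:
            p=(1-t)*np.array(p0)+t*np.array(p1)
            qn,e=ik(p,S(t),k,q)
            dq=np.abs(qn-q).max(); q=qn
            if t in(.5,1) or e>1e-3 or dq>.6: print(p.round(2),q.round(2),round(e,4),round(dq,2))
    return q
E
python3 - <<'E'
from plan import *
k=calib(D).x
s=state();W=[.68,.1137,-.105]
ax=np.array([np.cos(W[2]),np.sin(W[2]),0])
def dirv(az,el): az,el=np.radians([az,el]);return [np.cos(az)*np.cos(el),np.sin(az)*np.cos(el),np.sin(el)]
Q0=quat(s['tool_rot'])
pw=wp([*W,0],.085,np.radians(-60))-.08*ax
for r in (0,-np.pi/2):
  for el3,P3 in ((-40,[.25,-.4,.45]),(-20,[.3,-.45,.45]),(-20,[.2,-.35,.5])):
    print('=====',r,el3,P3)
    Qf=tooldir(ax,r);Q3=tooldir(dirv(10,el3),r)
    Qd=Q0
    sim([(s['tool_pos'],Q0),([.42,.25,.47],Qd),([.42,-.15,.47],Qd),(P3,Q3),([.45,-.15,.40],Qf),(pw,Qf)],s['joint_pos'],k)
E
```

```text
===== 0 -40 [0.25, -0.4, 0.45]
--- rot deg 0
[0.28 0.43 0.42] [ 0.98 -0.5   1.85 -0.29  1.59 -0.36] 0.0 0.11
[0.42 0.25 0.47] [ 0.47 -0.65  1.88 -0.15  1.6  -0.87] 0.0 0.14
--- rot deg 0
[0.42 0.05 0.47] [-0.07 -0.95  2.07  0.02  1.68 -1.37] 0.0 0.15
[ 0.42 -0.15  0.47] [-0.63 -0.84  2.    0.2   1.69 -1.88] 0.0 0.12
--- rot deg 38
[ 0.34 -0.28  0.46] [-1.22 -0.99  2.17  0.59  1.74 -2.56] 0.0 0.17
[ 0.25 -0.4   0.45] [-1.62 -0.65  2.04  0.89  1.86 -3.14] 0.0019 0.12
--- rot deg 43
[ 0.32 -0.31  0.43] [-1.51 -1.01  2.39  1.14  1.71 -3.  ] 0.0269 0.07
[ 0.35 -0.28  0.43] [-1.44 -1.01  2.43  1.21  1.64 -2.99] 0.054 0.07
[ 0.38 -0.24  0.42] [-1.35 -1.01  2.48  1.28  1.55 -3.  ] 0.0786 0.09
[ 0.4  -0.21  0.41] [-1.25 -1.01  2.53  1.37  1.44 -3.04] 0.1 0.11
[ 0.42 -0.18  0.41] [-1.13 -1.01  2.58  1.46  1.3  -3.1 ] 0.1168 0.14
[ 0.45 -0.15  0.4 ] [-0.97 -1.01  2.58  1.5   1.11 -3.1 ] 0.1313 0.19
--- rot deg 0
[ 0.47 -0.13  0.38] [-0.84 -1.01  2.58  1.45  0.97 -3.06] 0.1365 0.15
[ 0.49 -0.1   0.36] [-0.69 -1.01  2.58  1.37  0.77 -2.98] 0.1393 0.2
[ 0.5  -0.08  0.34] [-0.49 -0.97  2.58  1.3   
[... 9103 characters left out ...]
.42 -0.18  0.41] [-0.41 -1.01  2.58 -0.02  0.09 -3.14] 0.212 0.28
[ 0.45 -0.15  0.4 ] [-0.36 -1.01  2.58 -0.    0.09 -3.14] 0.1817 0.04
--- rot deg 0
[ 0.47 -0.13  0.38] [-0.32 -1.01  2.58 -0.    0.11 -3.14] 0.1678 0.05
[ 0.49 -0.1   0.36] [-0.27 -1.01  2.58 -0.01  0.15 -3.14] 0.155 0.04
[ 0.5  -0.08  0.34] [-0.23 -0.98  2.58 -0.01  0.14 -3.14] 0.1437 0.04
[ 0.52 -0.05  0.32] [-0.19 -0.93  2.58 -0.01  0.09 -3.14] 0.1322 0.06
[ 0.54 -0.03  0.3 ] [-0.11 -0.87  2.58 -1.02  0.09 -2.12] 0.12 1.02
[ 0.56 -0.    0.29] [-0.07 -0.84  2.58 -1.02  0.09 -2.11] 0.1091 0.04
[0.57 0.02 0.27] [-0.04 -0.82  2.58 -1.02  0.09 -2.11] 0.1011 0.03
[0.59 0.05 0.25] [-0.01 -0.79  2.58 -1.02  0.09 -2.1 ] 0.0973 0.03
```

```bash
cat > rows.py <<'E'
from kin import *
import json
try: D+= [tuple(d) for d in json.load(open('D.json'))]
except Exception: pass
def save():
    s=state(); L=[]
    try: L=json.load(open('D.json'))
    except Exception: pass
    L.append([list(map(float,s[x])) for x in('joint_pos','tool_pos','tool_rot')]); json.dump(L,open('D.json','w')); D.append(tuple(L[-1]))
def rows(qt,k,n=None,show=12):
    s=state();q0=s['joint_pos'];qt=np.array(qt)
    for N in range(1,200):
        if n and N<n: continue
        P,Q=s['tool_pos'],quat(s['tool_rot']); p0,Q0=fk(q0,k); out=[]
        for i in range(N):
            p1,Q1=fk(q0+(qt-q0)*(i+1)/N,k)
            out.append(np.r_[(Q0.inv()*Q1).as_rotvec()/np.radians(5),Q0.inv().apply(p1-p0)/.03]); p0,Q0=p1,Q1
        out=np.array(out)
        if np.abs(out).max()<=.98 and (np.abs(qt-q0)/N).max()<.2: break
    print('N',N)
    for o in out[:show]: print(o[:3].round(2),o[3:].round(2))
    for f in (.25,.5,.75,1): p,Q=fk(q0+(qt-q0)*f,k); print('at',p.round(3),'z',Q.apply([0,0,1]).round(2),'x',Q.apply([1,0,0]).round(2))
E
python3 - <<'E'
from rows import *
k=calib(D).x
rows([1.2,-.35,2.0,-.3,.7,0],k)
E
```

```text
N 8
[-0.96  0.06  0.09] [-0.19  0.38  0.46]
[-0.96  0.05  0.09] [-0.19  0.32  0.43]
[-0.97  0.03  0.1 ] [-0.19  0.27  0.4 ]
[-0.97  0.01  0.1 ] [-0.19  0.23  0.37]
[-0.97 -0.    0.1 ] [-0.19  0.18  0.33]
[-0.97 -0.02  0.1 ] [-0.19  0.14  0.28]
[-0.97 -0.04  0.1 ] [-0.19  0.11  0.23]
[-0.97 -0.05  0.1 ] [-0.19  0.08  0.18]
at [0.172 0.622 0.35 ] z [ 0.37  0.16 -0.92] x [-0.91  0.27 -0.32]
at [0.194 0.637 0.336] z [ 0.39  0.32 -0.86] x [-0.91  0.29 -0.31]
at [0.213 0.649 0.329] z [ 0.42  0.47 -0.78] x [-0.9   0.31 -0.3 ]
at [0.229 0.656 0.326] z [ 0.44  0.6  -0.67] x [-0.9   0.32 -0.29]
```

```bash
python3 -m crank '[{"angular":[-0.96,0.05,0.1],"delta_pos":[-0.2,0.38,0.3],"gripper":0},{"angular":[-0.96,0.05,0.1],"delta_pos":[-0.2,0.3,0.3],"gripper":0},{"angular":[-0.97,0.02,0.1],"delta_pos":[-0.2,0.27,0.3],"gripper":0},{"angular":[-0.97,0,0.1],"delta_pos":[-0.2,0.2,0.3],"gripper":0},{"angular":[-0.97,0,0.1],"delta_pos":[-0.2,0.2,0.3],"gripper":0},{"angular":[-0.97,0,0.1],"delta_pos":[-0.2,0.1,0.3],"gripper":0},{"angular":[-0.97,-0.05,0.1],"delta_pos":[-0.2,0.1,0.2],"gripper":0},{"angular":[-0.97,-0.05,0.1],"delta_pos":[-0.2,0.1,0.2],"gripper":0}]'; python3 - <<'E'
from rows import *
save(); s=calib(D);k=s.x;print(k.round(4),np.abs(err(k,D)).max(), state()['joint_pos'].round(2))
rows([1.0,-.45,2.1,1.5,.7,-1],k,show=14)
E
```

```text
time: 3.0
tool_pos: [0.2252, 0.6523, 0.3381]
tool_rot: [0.201, 0.101, 0.909, 0.351]
contact_force: [1.1, -0.4, -0.3]
gripper_width: -0.001
[ 2.3810e-01 -1.0000e-03  4.2560e-01  9.5100e-02  6.1090e-01  2.6220e-01
  7.4200e-02  1.5707e+00] 0.00011159320119050048 [ 1.2  -0.24  1.88 -0.3   0.71  0.  ]
N 13
[0.01 0.91 0.44] [ 0.47 -0.24 -0.07]
[-0.08  0.9   0.45] [ 0.46 -0.16 -0.09]
[-0.18  0.88  0.45] [ 0.45 -0.08 -0.1 ]
[-0.27  0.86  0.45] [ 0.44 -0.01 -0.12]
[-0.36  0.83  0.45] [ 0.42  0.07 -0.14]
[-0.45  0.8   0.44] [ 0.4   0.14 -0.16]
[-0.53  0.76  0.44] [ 0.38  0.21 -0.18]
[-0.61  0.71  0.43] [ 0.35  0.28 -0.2 ]
[-0.68  0.66  0.42] [ 0.32  0.35 -0.22]
[-0.75  0.61  0.4 ] [ 0.29  0.42 -0.24]
[-0.82  0.55  0.39] [ 0.26  0.48 -0.26]
[-0.88  0.49  0.38] [ 0.22  0.54 -0.27]
[-0.93  0.43  0.36] [ 0.18  0.6  -0.28]
at [0.18  0.65  0.325] z [ 0.2   0.69 -0.69] x [-0.97  0.25 -0.03]
at [0.141 0.654 0.344] z [-0.    0.81 -0.59] x [-0.96  0.16  0.22]
at [0.121 0.656 0.389] z [-0.12  0.92 -0.38] x [-0.91  0.05  0.41]
at [0.128 0.648 0.45 ] z [-0.13  0.99 -0.11] x [-0.84 -0.05  0.53]
```

```bash
python3 - <<'E'
from rows import *
k=calib(D).x
W=[.68,.1137,-.105]; ax=np.array([np.cos(W[2]),np.sin(W[2]),0])
for tilt in (-15,0,10):
 for yaw in (0,):
  for a,back in ((-60,.09),(-60,0),(-20,0),(20,0),(60,0),(100,0)):
    p=wp([*W,0],.085,np.radians(a))-back*ax
    zd=R.from_rotvec([0,0,np.radians(yaw)]).apply(ax)*np.cos(np.radians(tilt))-np.array([0,0,np.sin(np.radians(tilt))])
    Q=tooldir(zd,np.pi)
    best=min((ik(p,Q,k,[q1,-.4,2.4,q4,.6,q6]) for q1 in(0,.5) for q4 in (3.3,) for q6 in (-1.8,)),key=lambda b:b[1])
    print(tilt,yaw,a,back,best[0].round(2),round(best[1],4))
E
```

```text
-15 0 -60 0.09 [ 0.01 -0.13  2.44  3.27  1.   -1.67] 0.0
-15 0 -60 0 [-0.02  0.08  2.23  3.24  1.01 -1.65] 0.0
-15 0 -20 0 [ 0.09  0.02  2.21  3.37  0.93 -1.76] 0.0
-15 0 20 0 [ 0.21  0.07  2.15  3.52  0.96 -1.88] 0.0
-15 0 60 0 [ 0.3   0.2   2.09  3.6   1.05 -1.92] 0.0
-15 0 100 0 [ 0.32  0.35  2.05  3.59  1.16 -1.88] 0.0
0 0 -60 0.09 [ 0.01 -0.39  2.47  3.37  0.53 -1.77] 0.0
0 0 -60 0 [-0.02 -0.11  2.26  3.31  0.58 -1.71] 0.0
0 0 -20 0 [ 0.09 -0.16  2.22  3.54  0.53 -1.92] 0.0
0 0 20 0 [ 0.22 -0.09  2.17  3.75  0.59 -2.1 ] 0.0
0 0 60 0 [ 0.31  0.04  2.12  3.82  0.7  -2.12] 0.0
0 0 100 0 [ 0.33  0.17  2.1   3.76  0.81 -2.03] 0.0
10 0 -60 0.09 [ 0.01 -0.49  2.45  3.63  0.24 -2.03] 0.0
10 0 -60 0 [-0.02 -0.2   2.24  3.43  0.31 -1.84] 0.0
10 0 -20 0 [ 0.09 -0.23  2.2   3.88  0.29 -2.25] 0.0
10 0 20 0 [ 0.22 -0.17  2.14  4.12  0.38 -2.46] 0.0
10 0 60 0 [ 0.31 -0.04  2.1   4.11  0.5  -2.4 ] 0.0
10 0 100 0 [ 0.33  0.08  2.1   3.98  0.58 -2.24] 0.0
```

```bash
python3 -m crank '[{"angular":[0,0.91,0.44],"delta_pos":[0.47,-0.24,-0.1],"gripper":0},{"angular":[-0.1,0.9,0.45],"delta_pos":[0.46,-0.16,-0.1],"gripper":0},{"angular":[-0.2,0.88,0.45],"delta_pos":[0.45,-0.1,-0.1],"gripper":0},{"angular":[-0.27,0.86,0.45],"delta_pos":[0.44,0,-0.1],"gripper":0},{"angular":[-0.36,0.83,0.45],"delta_pos":[0.42,0.1,-0.1],"gripper":0},{"angular":[-0.45,0.8,0.44],"delta_pos":[0.4,0.14,-0.2],"gripper":0},{"angular":[-0.53,0.76,0.44],"delta_pos":[0.38,0.2,-0.2],"gripper":0},{"angular":[-0.6,0.7,0.43],"delta_pos":[0.35,0.28,-0.2],"gripper":0},{"angular":[-0.7,0.66,0.42],"delta_pos":[0.32,0.35,-0.2],"gripper":0},{"angular":[-0.75,0.6,0.4],"delta_pos":[0.3,0.4,-0.25],"gripper":0},{"angular":[-0.8,0.55,0.4],"delta_pos":[0.25,0.5,-0.25],"gripper":0},{"angular":[-0.9,0.5,0.4],"delta_pos":[0.2,0.55,-0.3],"gripper":0}]'; python3 - <<'E'
from rows import *
save(); s=calib(D);k=s.x;print(k.round(4),np.abs(err(k,D)).max(), state()['joint_pos'].round(2))
rows([.5,-.4,2.3,3.3,.7,-1.7],k,show=14)
E
```

```text
time: 4.5
tool_pos: [0.1233, 0.6508, 0.4317]
tool_rot: [-0.212, 0.153, 0.756, 0.6]
contact_force: [0.2, 0.3, 0.1]
gripper_width: 0.0
[ 2.3780e-01 -1.0000e-03  4.2630e-01  9.5300e-02  6.1090e-01  2.6240e-01
  7.4200e-02  1.5707e+00] 0.0001115929882081488 [ 1.01 -0.44  2.09  1.37  0.7  -0.93]
N 22
[-0.57  0.12  0.49] [-0.28  0.36 -0.16]
[-0.6   0.09  0.48] [-0.29  0.4  -0.18]
[-0.63  0.07  0.47] [-0.3   0.44 -0.19]
[-0.65  0.05  0.46] [-0.31  0.47 -0.2 ]
[-0.67  0.03  0.44] [-0.32  0.51 -0.21]
[-0.7   0.01  0.43] [-0.33  0.55 -0.22]
[-0.72 -0.    0.42] [-0.33  0.59 -0.23]
[-0.74 -0.02  0.4 ] [-0.34  0.62 -0.23]
[-0.75 -0.04  0.39] [-0.34  0.66 -0.24]
[-0.77 -0.06  0.37] [-0.35  0.69 -0.24]
[-0.79 -0.07  0.36] [-0.35  0.72 -0.24]
[-0.8  -0.09  0.35] [-0.35  0.75 -0.23]
[-0.82 -0.1   0.33] [-0.36  0.78 -0.23]
[-0.83 -0.11  0.32] [-0.36  0.81 -0.22]
at [0.209 0.629 0.464] z [0.02 1.   0.07] x [-0.73 -0.04  0.68]
at [0.32  0.572 0.484] z [0.29 0.91 0.28] x [-0.59 -0.06  0.81]
at [0.434 0.474 0.478] z [0.61 0.69 0.39] x [-0.45 -0.1   0.89]
at [0.525 0.341 0.436] z [0.86 0.36 0.35] x [-0.32 -0.16  0.93]
```

```bash
python3 -m crank '[{"angular":[-0.57,0.12,0.49],"delta_pos":[-0.28,0.36,-0.16],"gripper":0},{"angular":[-0.6,0.1,0.48],"delta_pos":[-0.3,0.4,-0.18],"gripper":0},{"angular":[-0.63,0.07,0.47],"delta_pos":[-0.3,0.44,-0.2],"gripper":0},{"angular":[-0.65,0.05,0.46],"delta_pos":[-0.3,0.47,-0.2],"gripper":0},{"angular":[-0.67,0.03,0.44],"delta_pos":[-0.32,0.5,-0.2],"gripper":0},{"angular":[-0.7,0,0.43],"delta_pos":[-0.33,0.55,-0.22],"gripper":0},{"angular":[-0.72,0,0.42],"delta_pos":[-0.33,0.6,-0.23],"gripper":0},{"angular":[-0.74,0,0.4],"delta_pos":[-0.34,0.62,-0.23],"gripper":0},{"angular":[-0.75,-0.04,0.4],"delta_pos":[-0.34,0.66,-0.24],"gripper":0},{"angular":[-0.77,-0.06,0.37],"delta_pos":[-0.35,0.7,-0.24],"gripper":0},{"angular":[-0.8,-0.07,0.36],"delta_pos":[-0.35,0.72,-0.24],"gripper":0},{"angular":[-0.8,-0.1,0.35],"delta_pos":[-0.35,0.75,-0.23],"gripper":0}]'; python3 - <<'E'
from rows import *
save(); s=calib(D);k=s.x;print(np.abs(err(k,D)).max(), state()['joint_pos'].round(2))
W=[.68,.1137,-.105]; ax=np.array([np.cos(W[2]),np.sin(W[2]),0])
p=wp([*W,0],.085,np.radians(-60))-.14*ax
q,e=ik(p,tooldir(ax,np.pi),k,[.01,-.4,2.4,3.3,.5,-1.77]);print(p,q.round(2),e)
rows(q,k,show=14)
q,e=ik([.46,.2,.42],tooldir(ax,np.pi),k,[.3,-.4,2.4,3.5,.5,-1.77]);print(p,q.round(2),e)
rows(q,k,show=14)
E
```

```text
time: 6.0
tool_pos: [0.3419, 0.5567, 0.4854]
tool_rot: [-0.267, 0.385, 0.444, 0.764]
contact_force: [-0.4, 0.7, -0.1]
gripper_width: -0.001
0.00011159286041562064 [ 0.73 -0.42  2.2   2.42  0.7  -1.35]
[0.53305596 0.05516626 0.2475    ] [ 0.04 -0.56  2.58  3.49  0.47 -1.88] 0.006336097867368767
N 17
[-0.82 -0.4   0.11] [-0.69  0.9  -0.46]
[-0.82 -0.41  0.11] [-0.69  0.91 -0.44]
[-0.81 -0.41  0.11] [-0.69  0.93 -0.42]
[-0.81 -0.42  0.11] [-0.69  0.94 -0.4 ]
[-0.81 -0.42  0.12] [-0.68  0.95 -0.38]
[-0.81 -0.42  0.12] [-0.68  0.96 -0.36]
[-0.81 -0.42  0.13] [-0.68  0.97 -0.34]
[-0.8  -0.42  0.13] [-0.68  0.97 -0.32]
[-0.8  -0.42  0.14] [-0.67  0.98 -0.3 ]
[-0.79 -0.42  0.15] [-0.67  0.98 -0.28]
[-0.79 -0.42  0.16] [-0.66  0.98 -0.26]
[-0.78 -0.42  0.17] [-0.66  0.98 -0.24]
[-0.77 -0.42  0.19] [-0.65  0.98 -0.22]
[-0.76 -0.41  0.2 ] [-0.64  0.97 -0.2 ]
at [0.446 0.448 0.444] z [0.64 0.71 0.3 ] x [-0.46  0.03  0.89]
at [0.516 0.32  0.388] z [0.85 0.46 0.24] x [-0.31  0.09  0.95]
at [0.547 0.185 0.322] z [0.98 0.17 0.14] x [-0.15  0.08  0.99]
at [0.539 0.057 0.248] z [ 0.99 -0.11 -0.  ] x [
[... 228 characters left out ...]
]
[-0.94 -0.12 -0.01] [-0.11  0.84 -0.29]
[-0.92 -0.18 -0.01] [-0.16  0.84 -0.28]
[-0.9  -0.23 -0.  ] [-0.21  0.84 -0.26]
[-0.88 -0.28  0.  ] [-0.25  0.83 -0.25]
[-0.85 -0.33  0.01] [-0.3   0.82 -0.24]
[-0.82 -0.38  0.02] [-0.34  0.81 -0.23]
[-0.79 -0.42  0.03] [-0.39  0.79 -0.21]
[-0.75 -0.46  0.04] [-0.43  0.76 -0.2 ]
[-0.71 -0.5   0.05] [-0.46  0.74 -0.18]
[-0.67 -0.53  0.06] [-0.5   0.71 -0.17]
[-0.62 -0.56  0.08] [-0.53  0.67 -0.15]
at [0.399 0.471 0.511] z [0.58 0.69 0.44] x [-0.56 -0.05  0.83]
at [0.445 0.373 0.503] z [0.78 0.43 0.45] x [-0.49 -0.01  0.87]
at [0.474 0.277 0.465] z [0.92 0.18 0.35] x [-0.36  0.03  0.93]
at [0.482 0.196 0.401] z [ 0.99 -0.03  0.17] x [-0.17  0.01  0.99]
```

```bash
python3 -m crank '[{"angular":[-0.82,-0.4,0.11],"delta_pos":[-0.69,0.9,-0.46],"gripper":0},{"angular":[-0.82,-0.41,0.11],"delta_pos":[-0.69,0.91,-0.44],"gripper":0},{"angular":[-0.81,-0.41,0.11],"delta_pos":[-0.69,0.93,-0.42],"gripper":0},{"angular":[-0.81,-0.42,0.11],"delta_pos":[-0.69,0.94,-0.4],"gripper":0},{"angular":[-0.81,-0.42,0.12],"delta_pos":[-0.68,0.95,-0.38],"gripper":0},{"angular":[-0.81,-0.42,0.12],"delta_pos":[-0.68,0.96,-0.36],"gripper":0},{"angular":[-0.81,-0.42,0.13],"delta_pos":[-0.68,0.97,-0.34],"gripper":0},{"angular":[-0.8,-0.42,0.13],"delta_pos":[-0.68,0.97,-0.32],"gripper":0},{"angular":[-0.8,-0.42,0.14],"delta_pos":[-0.67,0.98,-0.3],"gripper":0},{"angular":[-0.8,-0.42,0.15],"delta_pos":[-0.67,0.98,-0.28],"gripper":0},{"angular":[-0.8,-0.42,0.16],"delta_pos":[-0.66,0.98,-0.26],"gripper":0},{"angular":[-0.8,-0.42,0.17],"delta_pos":[-0.66,0.98,-0.24],"gripper":0}]'; python3 - <<'E'
from rows import *
save(); s=calib(D);k=s.x;print(np.abs(err(k,D)).max(), state()['joint_pos'].round(2))
W=[.68,.1137,-.105]; ax=np.array([np.cos(W[2]),np.sin(W[2]),0])
p=wp([*W,0],.085,np.radians(-60))-.12*ax
q,e=ik(p,tooldir(ax,np.pi),k,[.01,-.4,2.4,3.3,.5,-1.77]);print(p,q.round(2),e)
rows(q,k,show=14)
obs=[]
for n in ("scene","top","wrist"):
    C=cam(n);f=grab_frame(n); cv2.imwrite(f"pics/{n}1.png",f[:,:,::-1])
    for t in ("hub","spoke_mid","valve_tip"):
        for d in landmark_of(n,t)[:1]: print(n,t,round(d['conf'],2),np.round(d['pixel'],1)); obs.append((C,t,d['pixel'],d['conf']))
b=fit(obs,[.68,.1137,-.105,-2.366]);print(b[0],b[1].round(1))
E
```

```text
time: 7.5
tool_pos: [0.5458, 0.2083, 0.3346]
tool_rot: [-0.038, 0.638, 0.113, 0.761]
contact_force: [0.6, -0.5, -0.3]
gripper_width: 0.001
0.00011159277521925055 [ 0.25 -0.51  2.47  3.18  0.55 -1.74]
[0.55294581 0.05307012 0.2475    ] [ 0.02 -0.5   2.55  3.41  0.49 -1.81] 2.6722986916389675e-10
N 6
[-0.61 -0.36  0.16] [-0.57  0.83 -0.11]
[-0.61 -0.36  0.17] [-0.56  0.83 -0.1 ]
[-0.61 -0.35  0.18] [-0.55  0.83 -0.09]
[-0.61 -0.34  0.19] [-0.53  0.83 -0.08]
[-0.61 -0.33  0.2 ] [-0.52  0.83 -0.07]
[-0.61 -0.33  0.21] [-0.5   0.83 -0.06]
at [0.553 0.169 0.313] z [0.98 0.14 0.12] x [-0.13  0.07  0.99]
at [0.556 0.13  0.291] z [0.99 0.06 0.08] x [-0.09  0.05  0.99]
at [0.556 0.091 0.269] z [ 1.   -0.02  0.04] x [-0.04  0.03  1.  ]
at [0.553 0.053 0.247] z [ 0.99 -0.1  -0.  ] x [0. 0. 1.]
scene hub 0.73 [362.5 210.1]
scene spoke_mid 0.92 [391.5 190.7]
scene valve_tip 0.74 [390.2 196.2]
top hub 0.92 [285.6 178. ]
top spoke_mid 0.56 [257.4 164.7]
top valve_tip 0.39 [320.  180.8]
wrist spoke_mid 0.56 [388.  310.5]
wrist valve_tip 0.28 [390.  311.1]
[ 0.6879235   0.12501148  0.02937745 -2.53354579] [  4.1  -0.9  -0.6  -4.3 -33.4  26.6  -2.6  -5.6  -1.2   1.4  -4.   -1.7
   0.7  -7.   28.5  52.5]
```

View pics/wrist1.png

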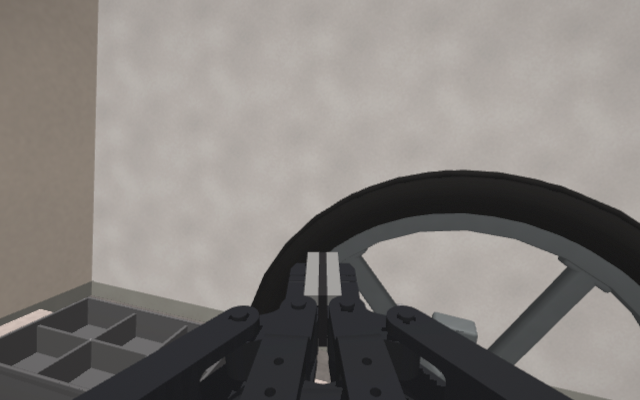

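View pics/scene1.png

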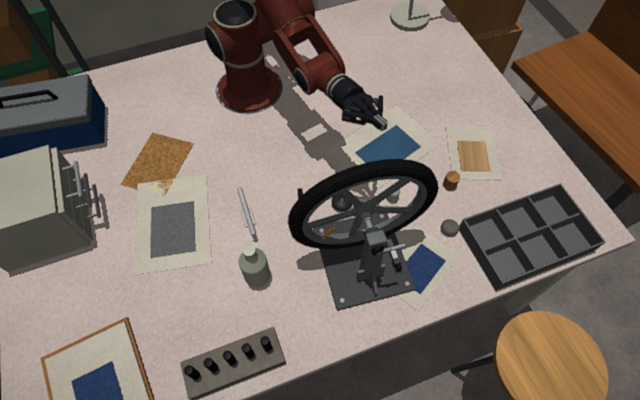

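```bash
python3 -m crank '[{"angular":[-0.61,-0.36,0.16],"delta_pos":[-0.57,0.83,-0.11],"gripper":0},{"angular":[-0.61,-0.36,0.17],"delta_pos":[-0.56,0.83,-0.1],"gripper":0},{"angular":[-0.61,-0.35,0.18],"delta_pos":[-0.55,0.83,-0.1],"gripper":0},{"angular":[-0.61,-0.34,0.19],"delta_pos":[-0.53,0.83,-0.1],"gripper":0},{"angular":[-0.61,-0.33,0.2],"delta_pos":[-0.52,0.83,-0.07],"gripper":0},{"angular":[-0.61,-0.33,0.2],"delta_pos":[-0.5,0.83,-0.06],"gripper":0},{"angular":[0,0,0],"delta_pos":[0,0,0],"gripper":0}]'; cat > look.py <<'E'
from rows import *
def overlay(img,C,p,col=(0,255,0)):
    o=img[:,:,::-1].copy()
    def L(P,c):
        uv=proj(C,np.array(P)).round().astype(int); cv2.polylines(o,[uv.reshape(-1,1,2)],False,c,1)
    t=np.linspace(0,2*np.pi,73)
    L([wp(p,.144,a,-.013) for a in t],(255,0,255)); L([wp(p,.188,a) for a in t],(0,0,255)); L([wp(p,.023,a,-.015) for a in t],col)
    for a in (36,108,180,252,324): L([wp(p,r,np.radians(a),-.007) for r in(.023,.144)],col)
    L([wp(p,r) for r in(.101,.144)],(0,255,255))
    return o
E
python3 - <<'E'
from look import *
s=state();print(s['tool_pos'],quat(s['tool_rot']).as_matrix().round(3),s['joint_pos'].round(2))
for n in("wrist","scene","top"):
    C=cam(n);f=grab_frame(n); np.save(f'pics/{n}2.npy',f)
    cv2.imwrite(f"pics/{n}2.png",overlay(f,C,[.68,.1137,-.105,-2.366]))
    for t in ("hub","spoke_mid","valve_tip"):
        for d in landmark_of(n,t)[:2]: print(n,t,round(d['conf'],2),np.round(d['pixel'],1),proj(C,wp([.68,.1137,-.105,-2.366],*LM[t])).round(1))
E
```

```text
time: 8.98
tool_pos: [0.5513, 0.0535, 0.2468]
tool_rot: [0.038, 0.706, -0.036, 0.706]
contact_force: [0.1, 0.1, -0.6]
gripper_width: -0.001
[0.55132707 0.0535497  0.24680751] [[ 0.    -0.105  0.995]
 [ 0.002 -0.995 -0.105]
 [ 1.     0.002 -0.   ]] [ 0.02 -0.51  2.55  3.42  0.49 -1.82]
wrist hub 0.78 [229.2 249.3] [[229.  248.4]]
wrist spoke_mid 0.97 [135.8 170.1] [[135.3 168.3]]
wrist valve_tip 0.45 [232.3 251. ] [[319.  325.3]]
scene hub 0.89 [362.4 210. ] [[362.5 207.7]]
scene spoke_mid 0.73 [362.3 207.7] [[390.4 188.2]]
scene spoke_mid 0.58 [390.3 190.3] [[390.4 188.2]]
scene valve_tip 0.6 [334.3 229.6] [[334.  227.7]]
scene valve_tip 0.36 [362.5 207.3] [[334.  227.7]]
top hub 0.73 [284.8 174.8] [[287.8 175.3]]
top valve_tip 0.49 [320.5 179.9] [[319.7 182.6]]
```

View pics/wrist2.png

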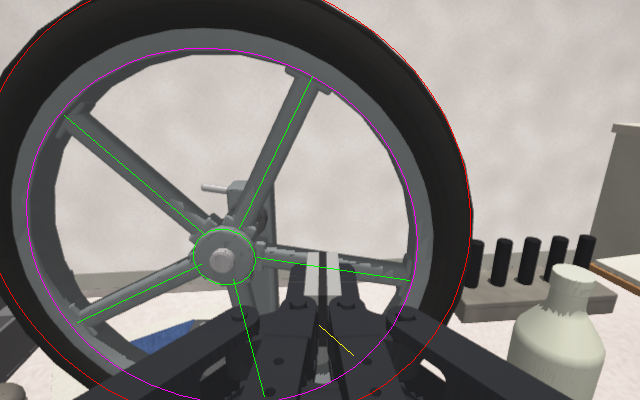

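View pics/scene2.png

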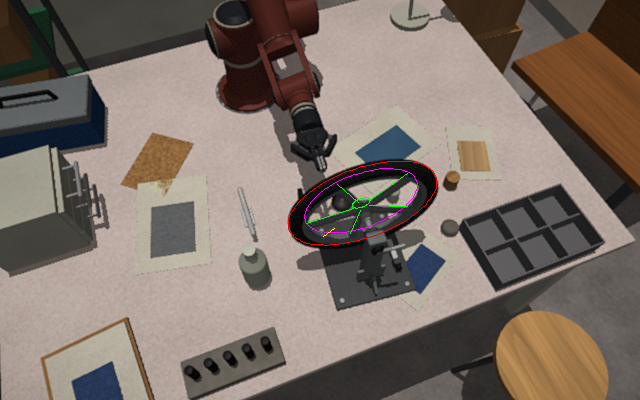

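View pics/top2.png

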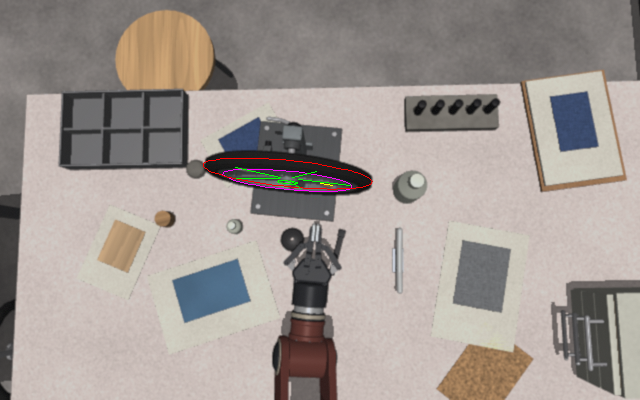

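```bash
python3 -m crank '[{"angular":[0,0,0],"delta_pos":[0,0,0.9],"gripper":0},{"angular":[0,0,0],"delta_pos":[0,0,0.9],"gripper":0},{"angular":[0,0,0],"delta_pos":[0,0,0.9],"gripper":0},{"angular":[0,0,0],"delta_pos":[0,0,0.8],"gripper":0},{"angular":[0,0,0],"delta_pos":[0,0,0.6],"gripper":0},{"angular":[0,0,0],"delta_pos":[0,0,0],"gripper":0}]'; cat > arc.py <<'E'
from look import *
import sys
W=[.68,.1137,-.105,0]
def where(p=None):
    s=state(); d=s['tool_pos']-np.array([W[0],W[1],.205]); c,sn=np.cos(W[2]),np.sin(W[2])
    x=d@[c,sn,0]; y=d@[-sn,c,0]; return x,y,d[2]
x,y,z=where(); print('ahead',round(x,4),'r',round(np.hypot(y,z),4),'a',round(np.degrees(np.arctan2(y,z)),2),'q',state()['joint_pos'].round(2),'F',state()['contact_force'].round(1),'t',state()['time'])
if len(sys.argv)>1:
    st,n=float(sys.argv[1]),int(sys.argv[2]); r=float(sys.argv[3]) if len(sys.argv)>3 else .085
    a0=np.degrees(np.arctan2(y,z)); Q=quat(state()['tool_rot']); c,sn=np.cos(W[2]),np.sin(W[2])
    for i in range(n):
        a=np.radians(a0+st*(i+1)); y1,z1=r*np.sin(a),r*np.cos(a)
        dw=(y1-y)*np.array([-sn,c,0])+(z1-z)*np.array([0,0,1]); print((Q.inv().apply(dw)/.03).round(2)); y,z=y1,z1
E
python3 arc.py 4 12; python3 - <<'E'
from look import *
f=grab_frame('wrist');cv2.imwrite('pics/wrist3.png',f[:,:,::-1])
E
```

```text
time: 10.32
tool_pos: [0.6749, 0.0411, 0.2482]
tool_rot: [0.037, 0.706, -0.036, 0.707]
contact_force: [-0.1, 0.2, 0.3]
gripper_width: -0.002
ahead 0.0025 r 0.0846 a -59.28 q [-0.01 -0.11  2.26  3.31  0.59 -1.71] F [-0.1  0.2  0.3] t 10.325
[ 0.17 -0.1   0.  ]
[ 0.16 -0.12  0.  ]
[ 0.15 -0.13  0.  ]
[ 0.14 -0.14  0.  ]
[ 0.13 -0.15  0.  ]
[ 0.12 -0.16  0.  ]
[ 0.11 -0.17  0.  ]
[ 0.1  -0.17  0.  ]
[ 0.08 -0.18  0.  ]
[ 0.07 -0.18  0.  ]
[ 0.06 -0.19  0.  ]
[ 0.05 -0.19  0.  ]
```

View pics/wrist3.png

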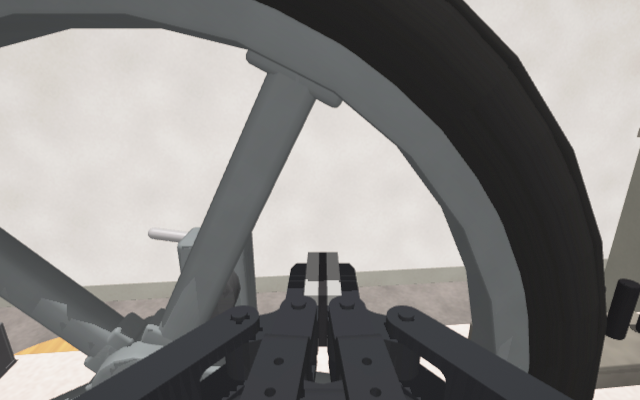

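The fingers (tips near 322,260) stand in the window to the right of the upper-right spoke, clear of everything. Now I'll push round the arc.

```bash
python3 -m crank '[{"angular":[0,0,0],"delta_pos":[0.17,-0.1,0],"gripper":0},{"angular":[0,0,0],"delta_pos":[0.16,-0.12,0],"gripper":0},{"angular":[0,0,0],"delta_pos":[0.15,-0.13,0],"gripper":0},{"angular":[0,0,0],"delta_pos":[0.14,-0.14,0],"gripper":0},{"angular":[0,0,0],"delta_pos":[0.13,-0.15,0],"gripper":0},{"angular":[0,0,0],"delta_pos":[0.12,-0.16,0],"gripper":0},{"angular":[0,0,0],"delta_pos":[0.11,-0.17,0],"gripper":0},{"angular":[0,0,0],"delta_pos":[0.1,-0.17,0],"gripper":0},{"angular":[0,0,0],"delta_pos":[0.08,-0.18,0],"gripper":0}]'; python3 arc.py 4 12; python3 - <<'E'
from look import *
f=grab_frame('wrist');cv2.imwrite('pics/wrist4.png',f[:,:,::-1])
E
```

```text
time: 11.5
tool_pos: [0.678, 0.0811, 0.2827]
tool_rot: [0.037, 0.706, -0.036, 0.707]
contact_force: [-1.1, -3.0, -2.7]
gripper_width: 0.002
ahead 0.0014 r 0.0842 a -22.82 q [ 0.08 -0.15  2.22  3.51  0.53 -1.9 ] F [-1.1 -3.  -2.7] t 11.5
[ 0.09 -0.17  0.  ]
[ 0.06 -0.19  0.  ]
[ 0.04 -0.19  0.  ]
[ 0.03 -0.2   0.  ]
[ 0.02 -0.2   0.  ]
[ 0.  -0.2  0. ]
[-0.01 -0.2   0.  ]
[-0.02 -0.2   0.  ]
[-0.04 -0.19  0.  ]
[-0.05 -0.19  0.  ]
[-0.06 -0.19  0.  ]
[-0.08 -0.18  0.  ]
```

View pics/wrist4.png

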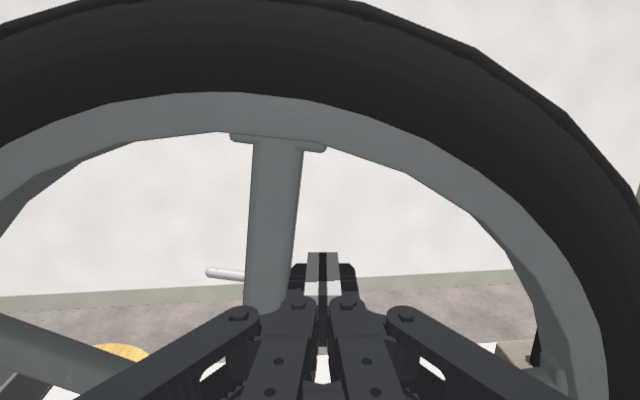

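```bash
python3 -m crank '[{"angular":[0,0,0],"delta_pos":[0.09,-0.17,0],"gripper":0},{"angular":[0,0,0],"delta_pos":[0.06,-0.19,0],"gripper":0},{"angular":[0,0,0],"delta_pos":[0.04,-0.19,0],"gripper":0},{"angular":[0,0,0],"delta_pos":[0.03,-0.2,0],"gripper":0},{"angular":[0,0,0],"delta_pos":[0.02,-0.2,0],"gripper":0},{"angular":[0,0,0],"delta_pos":[0,-0.2,0],"gripper":0},{"angular":[0,0,0],"delta_pos":[-0.01,-0.2,0],"gripper":0},{"angular":[0,0,0],"delta_pos":[-0.02,-0.2,0],"gripper":0},{"angular":[0,0,0],"delta_pos":[-0.04,-0.2,0],"gripper":0},{"angular":[0,0,0],"delta_pos":[-0.05,-0.19,0],"gripper":0},{"angular":[0,0,0],"delta_pos":[-0.06,-0.19,0],"gripper":0},{"angular":[0,0,0],"delta_pos":[-0.08,-0.18,0],"gripper":0}]'; python3 arc.py 4 12; python3 - <<'E'
from look import *
f=grab_frame('wrist');cv2.imwrite('pics/wrist5.png',f[:,:,::-1])
E
```

```text
time: 13.05
tool_pos: [0.6854, 0.15, 0.2823]
tool_rot: [0.037, 0.705, -0.036, 0.707]
contact_force: [0.4, -3.6, 1.1]
gripper_width: -0.003
ahead 0.0015 r 0.0856 a 25.4 q [ 0.23 -0.07  2.16  3.76  0.61 -2.11] F [ 0.4 -3.6  1.1] t 13.05
[-0.11 -0.17 -0.  ]
[-0.1  -0.17 -0.  ]
[-0.11 -0.16 -0.  ]
[-0.13 -0.15 -0.  ]
[-0.14 -0.14 -0.  ]
[-0.15 -0.13 -0.  ]
[-0.15 -0.12 -0.  ]
[-0.16 -0.11 -0.  ]
[-0.17 -0.1  -0.  ]
[-0.18 -0.09 -0.  ]
[-0.18 -0.08 -0.  ]
[-0.19 -0.06 -0.  ]
```

View pics/wrist5.png

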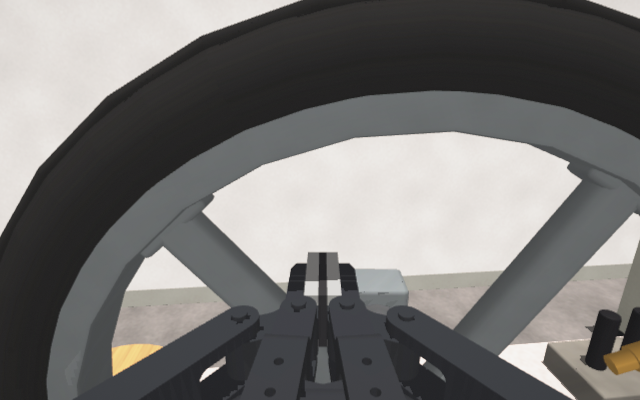

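```bash
python3 -m crank '[{"angular":[0,0,0],"delta_pos":[-0.11,-0.17,0],"gripper":0},{"angular":[0,0,0],"delta_pos":[-0.1,-0.17,0],"gripper":0},{"angular":[0,0,0],"delta_pos":[-0.11,-0.16,0],"gripper":0},{"angular":[0,0,0],"delta_pos":[-0.13,-0.15,0],"gripper":0},{"angular":[0,0,0],"delta_pos":[-0.14,-0.14,0],"gripper":0},{"angular":[0,0,0],"delta_pos":[-0.15,-0.13,0],"gripper":0},{"angular":[0,0,0],"delta_pos":[-0.15,-0.12,0],"gripper":0},{"angular":[0,0,0],"delta_pos":[-0.16,-0.11,0],"gripper":0},{"angular":[0,0,0],"delta_pos":[-0.17,-0.1,0],"gripper":0},{"angular":[0,0,0],"delta_pos":[-0.18,-0.09,0],"gripper":0},{"angular":[0,0,0],"delta_pos":[-0.18,-0.08,0],"gripper":0}]'; python3 arc.py 4 6; python3 - <<'E'
from look import *
for n in ('wrist','scene','top'):
    C=cam(n);f=grab_frame(n);cv2.imwrite(f'pics/{n}6.png',f[:,:,::-1])
    for t in ("hub","spoke_mid","valve_tip"):
        for d in landmark_of(n,t)[:2]: print(n,t,round(d['conf'],2),np.round(d['pixel'],1),'if up',proj(C,wp([.68,.1137,-.105,0],*LM[t])).round(1))
E
```

```text
time: 14.48
tool_pos: [0.6898, 0.1923, 0.2344]
tool_rot: [0.037, 0.706, -0.036, 0.707]
contact_force: [1.1, -3.6, 3.2]
gripper_width: 0.002
ahead 0.0015 r 0.0845 a 69.63 q [ 0.32  0.08  2.11  3.8   0.73 -2.1 ] F [ 1.1 -3.6  3.2] t 14.475
[-0.18 -0.08 -0.  ]
[-0.19 -0.05 -0.  ]
[-0.19 -0.04 -0.  ]
[-0.2  -0.02 -0.  ]
[-0.2  -0.01 -0.  ]
[-0.2   0.01 -0.  ]
wrist hub 0.96 [503.3 348.5] if up [[502.7 348.1]]
wrist valve_tip 0.24 [504.  348.1] if up [[550.3 110.4]]
scene hub 0.71 [363.9 210.6] if up [[362.5 207.7]]
scene spoke_mid 0.97 [373.6 221. ] if up [[359.9 224.4]]
scene valve_tip 0.43 [350.4 192.4] if up [[366.  186.1]]
top hub 0.82 [288.1 177.6] if up [[287.8 175.3]]
top hub 0.26 [336.4 254.8] if up [[287.8 175.3]]
top spoke_mid 0.9 [277.  175.8] if up [[290.8 181.2]]
top spoke_mid 0.2 [406.9 190.4] if up [[290.8 181.2]]
```

View pics/wrist6.png

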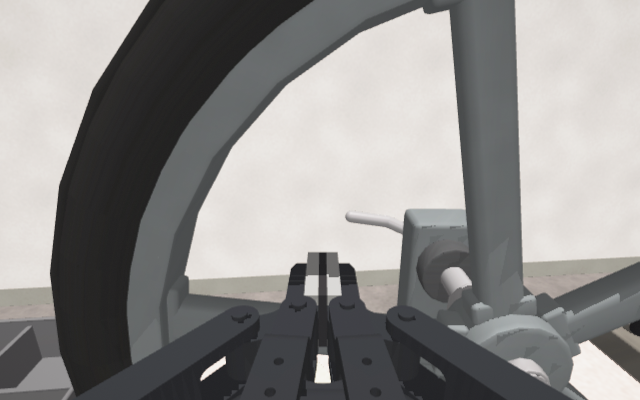

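View pics/scene6.png

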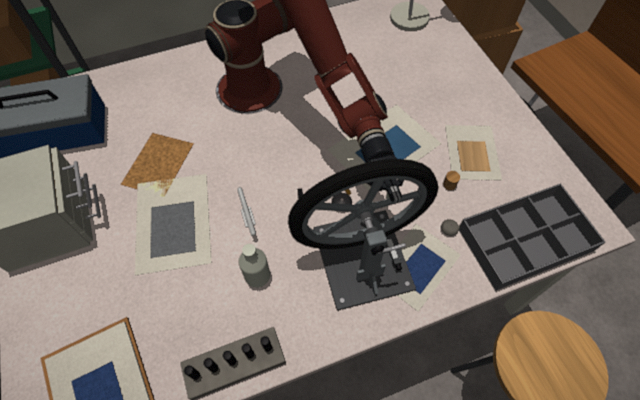

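```bash
cat > th.py <<'E'
from look import *
import sys
tag=sys.argv[1]; cams=sys.argv[2:] or ['wrist','scene','top']
obs=[]
fr={}
for n in cams:
    C=cam(n);f=grab_frame(n);fr[n]=(C,f)
    for t in ("spoke_mid","valve_tip"):
        for d in landmark_of(n,t)[:1]:
            u=d['pixel']; best=None
            for a in np.radians(np.arange(-180,180,1)):
                e=np.linalg.norm(proj(C,wp([.68,.1137,-.105,a],*LM[t]))[0]-u)
                if best is None or e<best[0]: best=(e,np.degrees(a))
            print(n,t,round(d['conf'],2),np.round(u),'th %.0f miss %.1fpx'%(best[1],best[0]))
            if d['conf']>.35 and best[0]<6: obs.append((C,t,u,d['conf']))
if obs:
    b=min((fit(obs,[.68,.1137,-.105,np.radians(t0)],(3,)) for t0 in(-60,-20,0,20)),key=lambda b:b[2]); print('theta',np.degrees(b[0][3]),b[1].round(1)); th=b[0][3]
    # refine from wrist spoke edges: brightness-agnostic edge score
    for n in cams: cv2.imwrite(f'pics/{n}{tag}.png',overlay(fr[n][1],fr[n][0],[.68,.1137,-.105,th]))
print(state()['time'])
E
python3 th.py 7
```

```text
scene spoke_mid 0.57 [372. 220.] th -22 miss 0.0px
top spoke_mid 0.85 [277. 176.] th -22 miss 3.1px
theta -21.921039311181364 [-0.  -0.  -0.2  2.7]
15.525
```

View pics/wrist7.png

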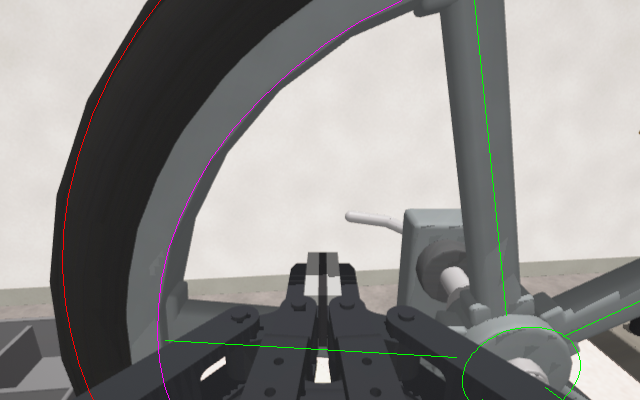

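```bash
python3 -m crank '[{"angular":[0,0,0],"delta_pos":[-0.18,-0.07,0],"gripper":0},{"angular":[0,0,0],"delta_pos":[-0.19,-0.06,0],"gripper":0},{"angular":[0,0,0],"delta_pos":[-0.19,-0.04,0],"gripper":0},{"angular":[0,0,0],"delta_pos":[-0.2,-0.02,0],"gripper":0},{"angular":[0,0,0],"delta_pos":[-0.1,0,0],"gripper":0},{"angular":[0,0,0],"delta_pos":[-0.1,0,0],"gripper":0},{"angular":[0,0,0],"delta_pos":[0,0,0],"gripper":0}]'; python3 arc.py 1 4; python3 th.py 8
```

```text
time: 16.4
tool_pos: [0.6902, 0.1977, 0.2049]
tool_rot: [0.037, 0.706, -0.036, 0.706]
contact_force: [0.9, -0.2, 1.7]
gripper_width: -0.002
ahead 0.0013 r 0.0846 a 90.09 q [ 0.33  0.14  2.1   3.78  0.78 -2.06] F [ 0.9 -0.2  1.7] t 16.4
[-0.05 -0.01  0.  ]
[-0.05  0.    0.  ]
[-0.05  0.    0.  ]
[-0.05  0.    0.  ]
wrist spoke_mid 0.41 [526. 290.] th 23 miss 152.8px
wrist valve_tip 0.87 [600.  17.] th -3 miss 2.5px
scene spoke_mid 0.97 [359. 226.] th 2 miss 1.1px
scene valve_tip 0.61 [362. 188.] th -6 miss 0.6px
top spoke_mid 0.96 [289. 176.] th -3 miss 4.6px
theta -2.5454727491948685 [-0.  -0.7  2.1 -1.6  1.4 -0.8  0.1  4.5]
16.85
```

View pics/wrist8.png

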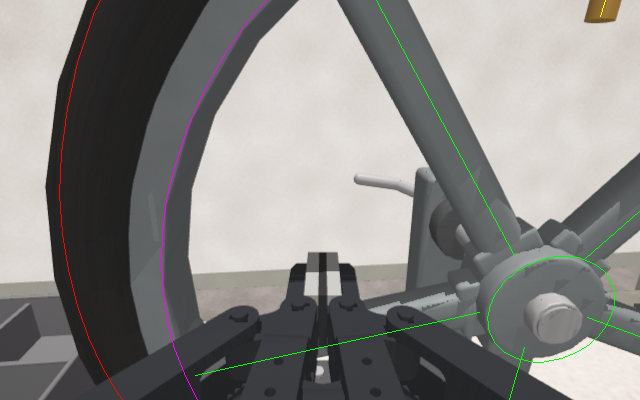

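```bash
python3 -m crank '[{"angular":[0,0,0],"delta_pos":[-0.07,0,0],"gripper":0},{"angular":[0,0,0],"delta_pos":[-0.06,0,0],"gripper":0},{"angular":[0,0,0],"delta_pos":[0,0,0],"gripper":0}]'; python3 arc.py; python3 th.py 9
```

```text
time: 17.23
tool_pos: [0.6905, 0.1975, 0.202]
tool_rot: [0.037, 0.706, -0.036, 0.707]
contact_force: [-1.6, 0.0, 3.8]
gripper_width: -0.001
ahead 0.0016 r 0.0845 a 92.01 q [ 0.33  0.15  2.1   3.77  0.79 -2.05] F [-1.6  0.   3.8] t 17.225
wrist spoke_mid 0.65 [592.   6.] th 178 miss 37.6px
wrist valve_tip 0.74 [590.   9.] th 0 miss 4.1px
scene spoke_mid 0.8 [362. 224.] th -4 miss 0.1px
scene valve_tip 0.49 [364. 188.] th -4 miss 1.0px
top spoke_mid 0.86 [291. 180.] th 1 miss 1.0px
theta -0.4217107952484411 [ 0.2 -2.6 -1.6  0.4  1.1 -0.7 -0.7  0.8]
17.675
```

View pics/wrist9.png

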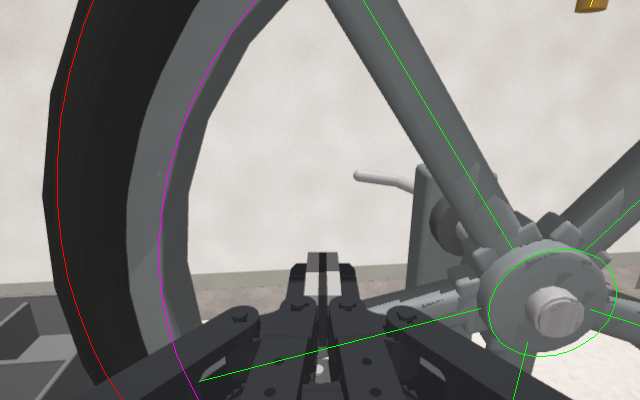

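```bash
python3 -m crank '[{"angular":[0,0,0],"delta_pos":[0.2,0,0],"gripper":0},{"angular":[0,0,0],"delta_pos":[0.3,0,0],"gripper":0},{"angular":[0,0,0],"delta_pos":[0,0,-0.5],"gripper":0},{"angular":[0,0,0],"delta_pos":[0,0,-0.8],"gripper":0},{"angular":[0,0,0],"delta_pos":[0,0,-0.9],"gripper":0},{"angular":[0,0,0],"delta_pos":[0,0,-0.9],"gripper":0},{"angular":[0,0,0],"delta_pos":[0.3,0.3,-0.9],"gripper":0},{"angular":[0,0,0],"delta_pos":[0.5,0.5,0],"gripper":0},{"angular":[0,0,0],"delta_pos":[0.5,0.7,0],"gripper":0},{"angular":[0,0,0],"delta_pos":[0,0.7,0],"gripper":0},{"angular":[0,0,0],"delta_pos":[0,0,0],"gripper":0}]'; python3 arc.py; python3 th.py 10
```

```text
time: 19.05
tool_pos: [0.563, 0.1435, 0.2552]
tool_rot: [0.038, 0.706, -0.037, 0.706]
contact_force: [0.2, -0.3, 0.0]
gripper_width: -0.001
ahead -0.1195 r 0.0531 a 19.13 q [ 0.3  -0.34  2.43  3.86  0.65 -2.18] F [ 0.2 -0.3  0. ] t 19.05
wrist valve_tip 0.67 [348. 130.] th 0 miss 0.9px
scene spoke_mid 0.88 [361. 225.] th -2 miss 1.1px
scene valve_tip 0.4 [365. 185.] th -1 miss 1.4px
top spoke_mid 0.61 [291. 180.] th 0 miss 1.4px
theta -0.4360544671401586 [ 0.2 -0.1 -0.9 -0.8  0.4  0.5 -0.4  0.8]
19.5
```

View pics/wrist10.png

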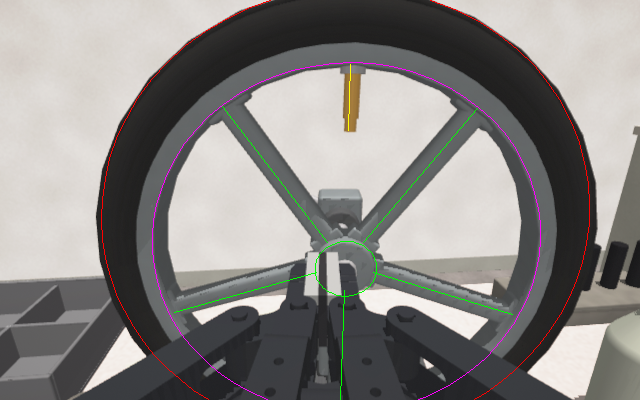

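View pics/top10.png

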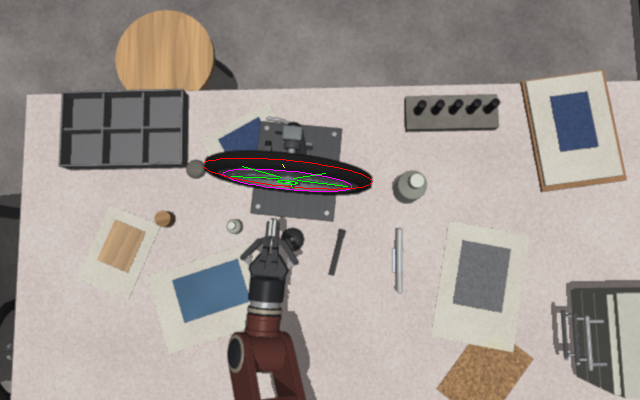

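The wrist view shows the valve straight above the hub: stem at column 350 and hub centre at 347, with the overlay lying on every spoke. The top view shows the bystanders where they were (bottle 410,185; stones 292,238 and 196,169; lever 337,252), and the hand is about 100 mm clear.

```bash
python3 -c "
from plant import *
s=state();print(s['time'],s['contact_force'],abs(s['joint_vel']).max());print(job_done())"
```

```text
19.5 [0.36805457 0.2170547  0.2451619 ] 0.0033933981919260043
the job is handed in; nothing more can be done
None
```

The wheel is standing with its valve at the top, the hand is clear, and I handed the job in at 19.5 s. The interface gives no verdict, so this rests on my own measurements.

**What I did:** The valve started about 136° from the top, on the right as the robot sees it. I put the shut fingers through a window without the valve in it. One spoke carried the wheel round the whole way, pushed at 85 mm from the axle in small steps. I measured the angle several times and made a last nudge of about 2°. Then I lifted the fingers off the spoke and drew the hand straight back.

**Last checks:**
- **Valve angle:** about −0.4° from straight up, against the 5° allowed. The readings from the single views in that check ran from −2° to 0°.
- **Wheel at rest:** the angle was the same before and after the hand came away.
- **Forces:** pushing readings reached about 5 N, measured at the wrist at the end of each move. With the hand clear they were about 0.5 N, which is sensor noise.
- **Clearance:** the fingertips ended about 100 mm in front of the spokes. The fingers kept well away from the tyre and the valve.
- **Bystanders:** they looked unmoved in the top view, but I compared them only by eye.

**Readings that disagreed:** The networks gave several wrong points along the way, such as a valve tip reported at the hub. I dropped those that did not fit the wheel's known shape. While the fingers were still in the wheel, the scene camera read −6° to +2°; in the final check it read −2° and −1°.

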